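# Proof-pull a coated motor cowl on the spring gauge

## Task

The blue coated cowl in the pull rig is due for its proof pull: first push the orange peak pointer all the way back to its stop at zero, away from the handle. Then draw the yellow handle out until the orange pointer it drives along stands level with the red clip, keep it there for at least a second, and ease the handle fully home without letting it snap back, so that the pointer stays behind level with the clip. Do not shift the red clip or disturb the loose cowl, jar and bottle beside the rig.

Things in the scene. Friction and masses are not known exactly. Their poses are not given: they have to be found in the camera images.
- rig: Pull rig fixed to the bench, place and yaw vary. Origin at bench level under the scale, z up; its -x is the way the handle is drawn (roughly to the robot), +x to the cowl, +y the red clip's side. Grey housing with white scale: x -45..90, y +-30, top z 92 mm. Blue cowl 110 mm across and steel plate behind: x 110..209, top z 125 mm. Base plate x -95..235, y +-65, 12 mm thick.
- pull_slide (a joint): Travel in m of the yellow handle and rod out of the housing along the rig's -x: 0 fully home (start), limit 0.075. A spring pulls it home: 4 N at 0 plus 200 N/m (14 N at 0.05), damping 15 N s/m; let go when drawn out, it snaps home.
- peak_pointer (a joint): Travel in m of the orange pointer along the scale, in the rig's -x: 0 at its stop at the cowl end, limit 0.075. Slides with 1.5 N friction and stays where left. A small black driver block on the handle's slide, on its cowl side, pushes it outward but does not bring it back: started from zero, pointer travel = handle travel less 0.5 mm.
- set_clip (a joint): Place in m of the red clip along the same scale, same zero and direction as peak_pointer: equal values mean level. Held by 10 N friction; set differently each time (0.030 to 0.055).
- handle_grip (a point): Grip point of the yellow upright handle paddle: 14 mm thick along the rig's x, 40 mm wide along y, z 55 to 135 mm above the bench; this point is on its centre line at z 112 mm. The 12 mm rod joins it on the +x side (top of rod z 76 mm). Handle home, the free gap from paddle to housing is 63 mm.
- pointer_grip (a point): Grip point of the orange pointer: an upright tab 10 mm thick along the rig's x, 24 mm wide along y, from the scale (z 92 mm) up to z 146 mm; this point is on its centre line at z 126 mm. Its foot on the scale is 32 mm wide along y and as thick as the tab; its edges line up with the clip's when level.
- clip_mark (a point): Centre of the top of the red clip, a bracket 10 mm wide along the rig's x on the scale's +y edge, top at z 97.5 mm, spanning y 18 to 40 mm in the rig frame. The point is 29 mm to the +y side of the pointer's line of travel; its axes are the rig's.
- white_cowl: Loose bystander: small white perforated cowl, 90 mm across, 55 mm high, origin at the centre of its underside.
- paint_jar: Loose bystander: white jar with a blue cap, 60 mm across, 85 mm high, origin at the centre of its underside.
- wash_bottle: Loose bystander: green bottle with a white cap, 56 mm across, 140 mm high, origin at the centre of its underside.

How it is judged:
By the outcome, as a careful person would: the job done as asked, in the order asked, and still so for the second after the job is handed in, with the robot touching nothing.
It also fails if it takes over 58 s, if anything falls off the work surface, if the arm or the gripper's body presses on something with over 40 N, if the wrist force passes 120 N, or if a joint passes its speed limit or range.

## Robot

A 6-joint arm with a two-finger parallel gripper is mounted at the origin on the work surface. World frame = base frame: x ahead of the robot, y to its left, z up, the work surface at z = 0. Lengths are in m, angles in rad, forces in N, time in s.
With the tool pointing down it reaches from about 0.2 to 0.875 m from the base axis. Payload 3.4 kg.
Tool frame: the origin (TCP) lies midway between the tips of the shut fingers; the grasp point (between the pads) lies 19 mm behind it; z points along the fingers, y is the line along which they close (so a half turn about z gives the same grasp; the last joint's range is limited). The gripper opens to 94 mm and grips with 3 to 60 N. Pads are 16 mm wide; open, the fingers measure 119 mm over their backs; the gripper's body (75 mm by 177 mm) begins 78 mm behind the grasp point.
Start: joints at [-1.287, 0.276, 1.505, -0, 1.361, -0.121], TCP at [0.226, -0.529, 0.205] pointing down, gripper open.
Joint ranges: [-2.89, 2.89], [-0.75, 2.08], [0.22, 2.7], [-1.18, 4.32], [0.11, 2.71], [-2.7, 2.7]. Speed limits (rad/s): [2.57, 2.57, 3.14, 3.14, 3.14, 3.14].

## Interface

Orientations are given as a unit quaternion [x, y, z, w].
In Python, from cell import bot, imaging, ticket gives the robot as it stands.
- The arm moves only by the tool send_rows, never from a script. Its argument "deltas" is text: rows parted by semicolons, each of 6 numbers parted by spaces: the shift along the tool's x, y, z in mm, then the turn, a rotation vector about the tool's x, y, z in degrees. In form: tx ty tz rx ry rz; .... A call has 1 to 8 rows; each row shifts and turns the commanded pose from where the row before left it, along the tool's axes as they then stand; what a row does not reach is not made up. A row lasts 1/10 s, in which the tool goes at most 50 mm and 8.59 degrees, less where a joint would pass 70% of its speed; a pose out of reach is approached as far as the arm can. A call with a gripper value outside its range is refused whole. "gripper" is the finger opening in mm, from 0 to 94, set as the call begins (left out, the last holds). The fingers move at their own pace and stop on an object; the grip force is fixed at half the most. Time passes only in rows, so rows that do not move let the fingers close. It gives the time, the measured TCP pose, the force, the opening and the grip force at its end, in the units of the state.
- bot.read_state(): the state, without advancing time (a new reading comes with each control period).
- imaging.read_camera(name): name is "scene" or "top" or "wrist"; returns the picture (420x560x3 uint8, red, green, blue); there is no depth.
- imaging.camera_model(name): a dict with "fx", "fy", "cx", "cy" (pixels), "eye" and "rotation" of the camera in the world. Camera axes: x right, y down, z forward; pixel columns grow to the right and rows downward; lengths in m; the calibration is good to about 2 mm. The wrist camera is an equidistant fisheye: a pixel r from the principal point sees the ray r / f radians off the axis. A picture is of the moment at which its call begins: read the wrist's pose just before it. camera_model takes no time and is no camera call; for the wrist camera it gives the pose at the moment of the call.
- ticket.sign_off(): hands the job in; it is judged then, once.
The state is a dict: "t": time; "qpos": joint angles; "qd": joint speeds; "joint_efforts": joint torques, N m; "eef_pos": TCP position; "tool_rot": TCP orientation; "contact_force": force on the tool from outside, world axes, zero at the start; "torque": the same for the moment, N m; "width": finger opening in m; "grip_force": force on a finger pad.
Only numpy, scipy, OpenCV 4.12 (cv2) and the standard library are available. Lean on these libraries where they do the work, as an engineer would, in place of code of your own. Each camera call takes 0.05 s, during which the arm holds its last target. There are 200 camera calls.

## Working session

There is one attempt and no reset: what is moved stays moved. The work goes in short steps, Python scripts to look and compute and a tool call to move; the robot and the scene stay as the last step left them, time stands still between calls to the robot, and variables do not carry over. Pictures are saved under pics/ and viewed, at most 10 in all, crops included, and the job is handed in when it is done.

Besides the shell and the picture viewer there is one more tool, called in YAML: its name, and indented under it one key for each argument. send_rows: Moves the arm, as the interface text tells. Its arguments: {"type":"object","properties":{"deltas":{"type":"string"},"gripper":{"type":"number"}},"required":["deltas"]}

```bash
mkdir -p pics; python3 - <<'E'
from cell import bot, imaging, ticket
import cv2,numpy as np
for n in("scene","top"):
    im=imaging.read_camera(n); cv2.imwrite(f"pics/{n}0.png",im[:,:,::-1]); m=imaging.camera_model(n); print(n,m)
print(bot.read_state())
E
```

```text
scene {'fx': 523.1865755998685, 'fy': 523.1865755998685, 'cx': 275.90763630759994, 'cy': 203.95041212280645, 'eye': array([ 1.23878771, -0.40967777,  0.73717232]), 'rotation': array([ 0.81162922,  0.40940157, -0.19850211, -0.36639498])}
top {'fx': 546.1195861662522, 'fy': 546.1195861662522, 'cx': 279.0021978820195, 'cy': 214.0750311387977, 'eye': array([0.54143771, 0.00292636, 0.99482804]), 'rotation': array([-0.69791599,  0.71394468, -0.02852591,  0.04881134])}
{'t': 0.1, 'qpos': array([-1.28701671e+00,  2.76511590e-01,  1.50595958e+00,  1.50280622e-06,
        1.36071420e+00, -1.20972937e-01]), 'qd': array([ 1.33957150e-04, -1.70494131e-03, -3.48050169e-03,  4.07056839e-04,
       -1.07054450e-03, -2.99825225e-05]), 'joint_efforts': array([ 3.29319802e-03, -4.05451512e+01, -2.37781173e+01,  7.07534538e-02,
        2.98051746e-02, -4.39292046e-05]), 'eef_pos': array([ 0.22630051, -0.5280578 ,  0.20472146]), 'tool_rot': array([ 9.79591439e-01,  2.00997458e-01, -6.40221921e-05, -7.93779296e-04]), 'contact_force': array([ 0.79884777, -0.47429391, -0.55540126]), 'torque': array([0.00508469, 0.02238431, 0.02517968]), 'grip_force': 0.0, 'width': 0.09407337514230756}
```

View pics/top0.png

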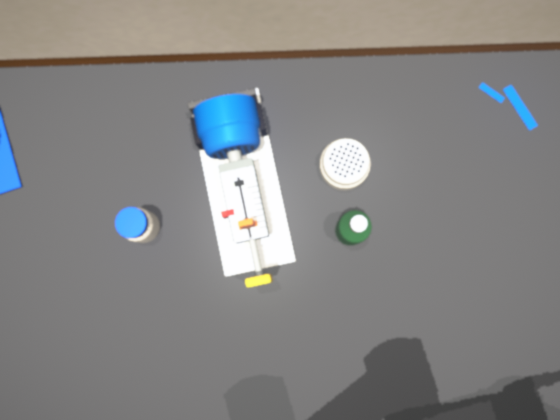

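View pics/scene0.png

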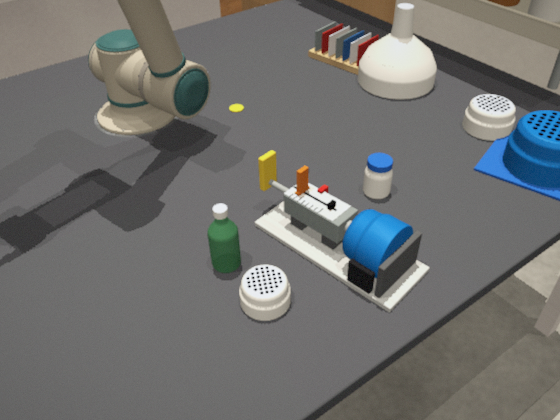

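The top view shows the yellow paddle at (258,281), the orange tab at (246,223), the red clip at (228,213), the black driver at (239,183) and the plate corner at (227,275). The jar is to the left; the white cowl and bottle are to the right. The scene view agrees. I'll enlarge the rig next and get mask numbers.

```bash
cat > h.py <<'E'
import cv2,numpy as np
from scipy.spatial.transform import Rotation as R
from cell import bot, imaging, ticket
def ray(m,uv,wrist=False):
    uv=np.atleast_2d(uv).astype(float)
    d=np.c_[(uv[:,0]-m['cx'])/m['fx'],(uv[:,1]-m['cy'])/m['fy']]
    if wrist:
        r=np.linalg.norm(d,axis=1,keepdims=True); d=np.c_[d/np.maximum(r,1e-9)*np.sin(r),np.cos(r)]
    else: d=np.c_[d,np.ones(len(d))]
    return R.from_quat(m['rotation']).apply(d)
def onplane(m,uv,z,wrist=False):
    d=ray(m,uv,wrist); return m['eye']+d*((z-m['eye'][2])/d[:,2])[:,None]
def two(m1,uv1,m2,uv2):
    A=[];b=[]
    for m,uv in((m1,uv1),(m2,uv2)):
        d=ray(m,uv)[0]; d/=np.linalg.norm(d); P=np.eye(3)-np.outer(d,d); A.append(P); b.append(P@m['eye'])
    return np.linalg.lstsq(np.vstack(A),np.hstack(b),rcond=None)[0]
H={'yellow':((22,120,90),(35,255,255)),'orange':((7,150,90),(18,255,255)),'red':((175,150,80),(180,255,255)),'red2':((0,150,80),(4,255,255))}
def mask(im,c):
    h=cv2.cvtColor(im,cv2.COLOR_RGB2HSV)
    k=cv2.inRange(h,*map(np.array,H[c]))
    if c=='red':k|=cv2.inRange(h,*map(np.array,H['red2']))
    return k
def big(k):
    cs,_=cv2.findContours(k,cv2.RETR_EXTERNAL,cv2.CHAIN_APPROX_NONE)
    return max(cs,key=cv2.contourArea) if cs else None
E
python3 - <<'E'
from h import *
im=cv2.imread('pics/top0.png')[:,:,::-1].copy(); m=imaging.camera_model('top')
for c,z in(('yellow',.135),('orange',.146),('red',.0975)):
    k=mask(im[:330,150:320],c); q=big(k)
    q=q+[150,0]; r=cv2.minAreaRect(q); b=cv2.boxPoints(r); print(c,r,cv2.contourArea(q)); print(onplane(m,b,z).round(4).tolist(),onplane(m,[r[0]],z).round(4))
h=cv2.cvtColor(im,cv2.COLOR_RGB2HSV)
k=cv2.inRange(h,np.array((0,0,150)),np.array((180,70,255)));k[:, :190]=0;k[:,305:]=0;k[:130]=0;k[300:]=0
q=big(k); r=cv2.minAreaRect(q);print(r)
cv2.imwrite('pics/c1.png',cv2.resize(im[140:300,180:320,::-1],None,fx=3.7,fy=3.7,interpolation=cv2.INTER_CUBIC))
E
```

```text
yellow ((257.88232421875, 279.9706115722656), (9.436476707458496, 26.465518951416016), 77.47119140625) 208.5
[[0.5364, 0.0837, 0.135], [0.5445, 0.043, 0.135], [0.5301, 0.0401, 0.135], [0.522, 0.0807, 0.135]] [[0.5332 0.0619 0.135 ]]
orange ((176.48724365234375, 57.61709213256836), (3.7312614917755127, 53.10383987426758), 88.09085083007812) 129.0
[[0.8978, 0.231, 0.146], [0.8979, 0.1443, 0.146], [0.8916, 0.1441, 0.146], [0.8915, 0.2308, 0.146]] [[0.8947 0.1875 0.146 ]]Traceback (most recent call last):
  File "<stdin>", line 5, in <module>
TypeError: unsupported operand type(s) for +: 'NoneType' and 'list'
```

```bash
python3 - <<'E'
from h import *
im=cv2.imread('pics/top0.png')[:,:,::-1].copy(); m=imaging.camera_model('top')
h=cv2.cvtColor(im,cv2.COLOR_RGB2HSV)
print(h[223,240:256:3].tolist(),h[213,224:233:2].tolist())
# plate edges at z=.012 and white top
k=cv2.inRange(h,np.array((0,0,140)),np.array((180,70,255)));k[:, :190]=0;k[:,305:]=0;k[:150]=0;k[300:]=0
# right plate edge per row -> world line
rows=np.arange(160,255); right=[np.nonzero(k[r])[0].max() for r in rows]; left=[np.nonzero(k[r])[0].min() for r in rows]
for e in(right,left):
    P=onplane(m,np.c_[e,rows],.012); vx,vy,x0,y0=cv2.fitLine(P[:,:2].astype(np.float32),cv2.DIST_HUBER,0,.001,.001).ravel(); print('edge yaw',np.degrees(np.arctan2(vy,vx)),x0,y0)
cv2.imwrite('pics/c1.png',cv2.resize(im[140:300,180:320,::-1],None,fx=3.7,fy=3.7,interpolation=cv2.INTER_CUBIC))
E
```

```text
[[23, 136, 254], [23, 135, 254], [22, 136, 254], [22, 135, 253], [14, 138, 240], [10, 131, 229]] [[2, 134, 254], [1, 139, 254], [1, 143, 254], [0, 136, 254], [1, 121, 253]]
edge yaw -1.4927357 0.6618394 -0.015535389
edge yaw -2.2875118 0.6805661 0.17526478
```

View pics/c1.png

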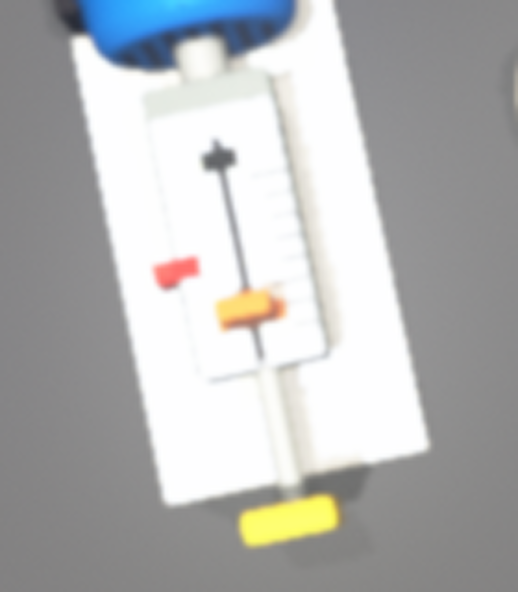

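The crop shows the paddle at (290,520), the orange tab top at (245,307) standing further out than the red clip (177,270), and the black driver at (218,157). The plate's right edge runs (345,20)-(428,448) and its left edge (75,40)-(165,503). I'll work out the rig frame from these.

```bash
sed -i "s/^H=.*/H={'yellow':((25,120,90),(35,255,255)),'orange':((7,100,90),(24,255,255)),'red':((174,90,80),(180,255,255)),'red2':((0,90,80),(5,255,255))}/" h.py
python3 - <<'E'
from h import *
im=cv2.imread('pics/top0.png')[:,:,::-1].copy(); m=imaging.camera_model('top')
o=lambda p:np.array(p)/3.7+[180-.36,140-.36]
def yaw(a,b,z):
    P=onplane(m,[o(a),o(b)],z)[:,:2]; d=P[0]-P[1]; return np.degrees(np.arctan2(d[1],d[0]))
print('yaws',yaw((345,20),(428,448),.012),yaw((75,40),(165,503),.012),yaw((218,140),(262,360),.092))
for c,z in(('yellow',.135),('orange',.146),('red',.0975)):
    k=np.zeros(im.shape[:2],np.uint8);k[150:300,190:310]=mask(im[150:300,190:310],c); q=big(k)
    r=cv2.minAreaRect(q); print(c,r); print(onplane(m,[r[0]],z).round(4))
print('orange top ctr',onplane(m,[o((245,306))],.146),'driver',onplane(m,[o((218,157))],.1))
s=bot.read_state(); print(R.from_quat(s['tool_rot']).as_matrix().round(3))
w=imaging.camera_model('wrist'); print(w, R.from_quat(s['tool_rot']).inv().apply(w['eye']-s['eef_pos']), (R.from_quat(s['tool_rot']).inv()*R.from_quat(w['rotation'])).as_matrix().round(3))
E
```

```text
yaws 9.617579108595072 10.501345296718105 10.418710443060958
yellow ((257.51177978515625, 280.0529479980469), (9.436476707458496, 25.706260681152344), 77.47119140625)
[[0.5331 0.0625 0.135 ]]
orange ((247.3024139404297, 222.57803344726562), (7.962106227874756, 17.251232147216797), 77.90524291992188)
[[0.6228 0.0762 0.146 ]]
red ((227.29412841796875, 213.17648315429688), (5.335783958435059, 10.6715669631958), 75.96376037597656)
[[0.6439 0.1134 0.0975]]
orange top ctr [[0.62324811 0.07847518 0.146     ]] driver [[0.69524467 0.09376021 0.1       ]]
[[ 0.919  0.394 -0.   ]
 [ 0.394 -0.919  0.002]
 [ 0.    -0.002 -1.   ]]
{'fx': 325.19226210127806, 'fy': 325.19226210127806, 'cx': 280.86371136093845, 'cy': 214.21478766891514, 'eye': array([ 0.29207534, -0.50061052,  0.38393922]), 'rotation': array([ 0.82871325, -0.54567634, -0.06926287,  0.10331668])} [ 0.07130342  0.00038868 -0.17920479] [[ 0.001 -0.969 -0.247]
 [ 1.     0.001 -0.   ]
 [ 0.    -0.247  0.969]]
```

send_rows:
  deltas: "0 0 -8 0 0 -8.5;0 0 -8 0 0 -8.5;0 0 -8 0 0 -8.5;0 0 -8 0 0 -8.5;0 0 -8 0 0 -8.5;0 0 -8 0 0 -8.5;0 0 -8 0 0 -8.5;0 0 -4 0 0 -8.5"
  gripper: 0

```text
t: 0.9
eef_pos: [0.2265, -0.5286, 0.2657]
tool_rot: [0.698, 0.717, -0.0, 0.0]
contact_force: [0.3, -1.1, 0.1]
width: 0.0335
grip_force: 0.0
```

send_rows:
  deltas: "0 0 0 0 0 -8.5;15 15 0 0 0 -0.6;33 29 0 0 0 0;33 29 0 0 0 0;33 29 0 0 0 0;33 29 0 0 0 0;33 29 0 0 0 0;33 29 0 0 0 0"

```text
t: 1.7
eef_pos: [0.375, -0.2821, 0.2652]
tool_rot: [0.642, 0.767, 0.0, -0.0]
contact_force: [0.2, 0.0, -0.0]
width: 0.0009
grip_force: 0.0
```

send_rows:
  deltas: "33 29 0 0 0 0;33 29 0 0 0 0;33 29 0 0 0 0;33 29 0 0 0 0;33 29 0 0 0 0;33 29 0 0 0 0;33 29 0 0 0 0;0 0 0 0 0 0"

```text
t: 2.5
eef_pos: [0.5341, -0.0161, 0.2647]
tool_rot: [0.639, 0.769, 0.001, -0.001]
contact_force: [0.7, -0.8, -0.4]
width: 0.0003
grip_force: 0.0
```

send_rows:
  deltas: "26 24 0 0 0 0;26 24 0 0 0 0;25 24 0 0 0 0;0 0 0 0 0 0;0 0 0 0 0 0"

```text
t: 3.0
eef_pos: [0.5889, 0.067, 0.2648]
tool_rot: [0.641, 0.768, -0.001, -0.001]
contact_force: [0.2, -0.9, 0.4]
width: 0.0004
grip_force: 0.0
```

```bash
python3 - <<'E'
from h import *
s=bot.read_state(); m=imaging.camera_model('wrist'); im=imaging.read_camera('wrist'); cv2.imwrite('pics/w1.png',im[:,:,::-1])
print(s['t'],s['eef_pos'],R.from_quat(s['tool_rot']).as_matrix().round(3).tolist())
for c,z in(('yellow',.135),('orange',.146),('red',.0975)):
    q=big(mask(im,c)); r=cv2.minAreaRect(q); print(c,r,onplane(m,[r[0]],z,True).round(4))
E
```

```text
3.0 [0.5889448  0.06699358 0.26484249] [[-0.179, 0.984, -0.002], [0.984, 0.179, -0.001], [-0.0, -0.002, -1.0]]
yellow ((224.5, 211.0), (18.0, 11.0), 90.0) [[0.5346 0.0526 0.135 ]]
orange ((227.40762329101562, 374.9864501953125), (307.4195861816406, 21.07666778564453), 2.128255605697632) [[ 0.5619 -0.1471  0.146 ]]
red ((340.5, 167.0), (20.0, 9.0), 90.0) [[0.6455 0.1133 0.0975]]
```

View pics/w1.png

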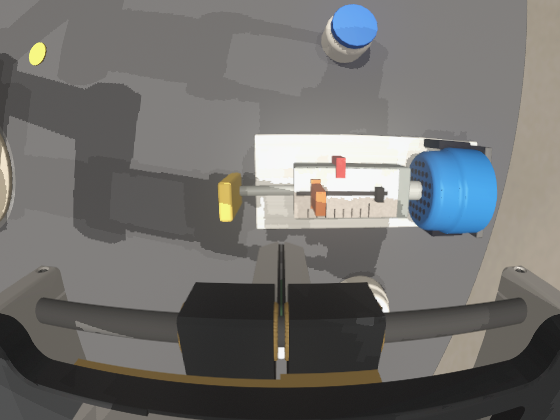

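The wrist view has the rig square to the image: paddle at (229,197), pointer at (319,197), clip at (340,167) and driver at (380,194). The fingertips are at (281,250), between the paddle and the pointer. Next I go down and push.

send_rows:
  deltas: "5 0 30 0 0 0;0 0 35 0 0 0;0 0 35 0 0 0;0 0 30 0 0 0;0 0 15 0 0 0;0 0 8 0 0 0;0 0 0 0 0 0;0 0 0 0 0 0"

```text
t: 3.85
eef_pos: [0.5896, 0.0711, 0.1135]
tool_rot: [0.641, 0.767, 0.0, 0.001]
contact_force: [-0.1, 0.5, 0.2]
width: 0.0004
grip_force: 0.0
```

```bash
python3 - <<'E'
from h import *
s=bot.read_state(); m=imaging.camera_model('wrist'); im=imaging.read_camera('wrist'); cv2.imwrite('pics/w2.png',im[:,:,::-1])
p=s['eef_pos'];print(p,p[0]*.9839+p[1]*.1788,-p[0]*.1788+p[1]*.9839)
print({c:cv2.boundingRect(big(mask(im[:260],c))) for c in('orange','red')})
E
```

```text
[0.58959871 0.07114831 0.1135234 ] 0.5928274926340565 -0.035417428589367056
{'orange': (163, 203, 54, 57), 'red': (361, 176, 28, 41)}
```

View pics/w2.png

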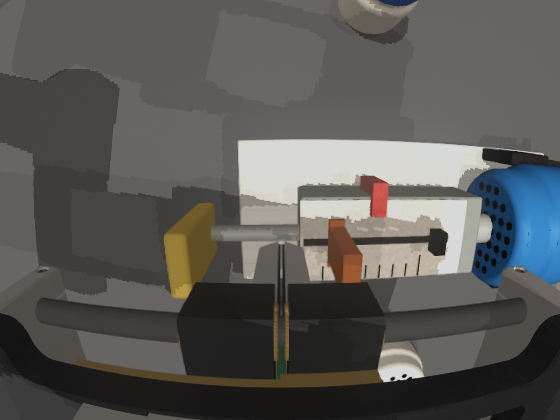

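The view shows the shut fingers at (281,250), clear between the paddle at (190,250) and the pointer at (343,250), and the path to the driver at (438,241) is free. Pushing now.

send_rows:
  deltas: "0 5 0 0 0 0;0 5 0 0 0 0;0 5 0 0 0 0;0 5 0 0 0 0;0 5 0 0 0 0;0 5 0 0 0 0;0 5 0 0 0 0;0 5 0 0 0 0"

```text
t: 4.7
eef_pos: [0.6287, 0.0791, 0.1123]
tool_rot: [0.641, 0.768, -0.0, -0.0]
contact_force: [-2.1, 1.5, 1.0]
width: 0.0003
grip_force: 0.9
```

send_rows:
  deltas: "0 5 0 0 0 0;0 5 0 0 0 0;0 5 0 0 0 0;0 5 0 0 0 0;0 5 0 0 0 0;0 5 0 0 0 0;0 2 0 0 0 0;0 0 0 0 0 0"

```text
t: 5.5
eef_pos: [0.6609, 0.0844, 0.1124]
tool_rot: [0.641, 0.768, 0.0, 0.001]
contact_force: [0.2, 0.3, 0.0]
width: 0.0003
grip_force: 0.1
```

```bash
cat > look.py <<'E'
from h import *
import sys
s=bot.read_state(); m=imaging.camera_model('wrist'); im=imaging.read_camera('wrist'); cv2.imwrite(f'pics/{sys.argv[1]}.png',im[:,:,::-1])
p=s['eef_pos'];print('t',s['t'],'s,lat,z',(p[0]*.9839+p[1]*.1788).round(4),(-p[0]*.1788+p[1]*.9839).round(4),p[2].round(4),s['contact_force'].round(1),s['width'].round(4))
E
python3 look.py w3
```

```text
Traceback (most recent call last):
  File "look.py", line 4, in <module>
    p=s['eef_pos'];print('t',s['t'],'s,lat,z',(p[0]*.9839+p[1]*.1788).round(4),(-p[0]*.1788+p[1]*.9839).round(4),p[2].round(4),s['contact_force'].round(1),s['width'].round(4))
                                                                                                                                                           ^^^^^^^^^^^^^^^^
AttributeError: 'float' object has no attribute 'round'
```

View pics/w3.png

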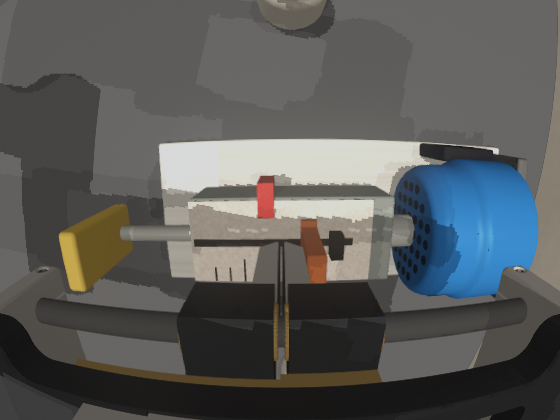

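The pointer is pushed along to (313,250), with a gap of about 13 px to the driver at (337,245), roughly 8 mm. I'll go on in small steps until the stop answers.

send_rows:
  deltas: "0 2 0 0 0 0;0 2 0 0 0 0;0 2 0 0 0 0;0 1 0 0 0 0;0 0 0 0 0 0"

```text
t: 6.05
eef_pos: [0.6672, 0.0856, 0.1125]
tool_rot: [0.641, 0.768, -0.0, 0.0]
contact_force: [-1.0, -0.4, 0.3]
width: 0.0005
grip_force: 0.5
```

send_rows:
  deltas: "0 1 0 0 0 0;0 1 0 0 0 0;0 0 0 0 0 0"

```text
t: 6.35
eef_pos: [0.6688, 0.086, 0.1125]
tool_rot: [0.641, 0.768, -0.0, 0.0]
contact_force: [-0.6, -2.3, 1.3]
width: 0.0006
grip_force: 1.1
```

send_rows:
  deltas: "0 1 0 0 0 0;0 1 0 0 0 0;0 0 0 0 0 0"

```text
t: 6.65
eef_pos: [0.6689, 0.0861, 0.1125]
tool_rot: [0.641, 0.768, -0.002, -0.001]
contact_force: [-5.6, -2.9, 3.7]
width: 0.0005
grip_force: 3.1
```

```bash
sed -i "s/s\['width'\].round(4)/s['width'],s['grip_force']/" look.py; python3 look.py w4
python3 -c "
import cv2;im=cv2.imread('pics/w4.png');cv2.imwrite('pics/w4c.png',cv2.resize(im[160:290,200:360],None,fx=4,fy=4,interpolation=cv2.INTER_CUBIC))"
```

```text
t 6.65 s,lat,z 0.6735 -0.0349 0.1125 [-5.6 -2.9  3.7] 0.00047065509602504913 3.110252469778061
```

View pics/w4c.png

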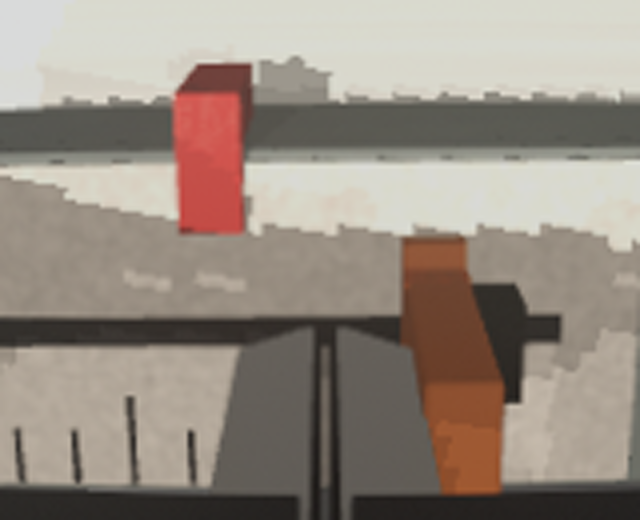

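The crop shows the pointer hard against its stop beside the driver, and the force rose to 6 N with no further motion. The foot's edges are at 403-466, and the clip's edges at 180-243. That puts the clip about 35.4 mm from zero. I'll back off, lift, and move over the handle.

send_rows:
  deltas: "0 -4 0 0 0 0;0 -4 0 0 0 0;0 0 -25 0 0 0;0 0 -30 0 0 0;0 0 -25 0 0 0;0 -25 0 0 0 0;0 -30 0 0 0 0;0 -30 0 0 0 0"

```text
t: 7.5
eef_pos: [0.5792, 0.0703, 0.1926]
tool_rot: [0.641, 0.768, 0.001, 0.001]
contact_force: [-0.1, 0.3, 0.0]
width: 0.0007
grip_force: 0.0
```

send_rows:
  deltas: "0 -30 0 0 0 0;0 -15 0 0 0 0;0 0 0 0 0 0;0 0 0 0 0 0;0 0 0 0 0 0"
  gripper: 60

```text
t: 8.0
eef_pos: [0.5366, 0.0621, 0.1926]
tool_rot: [0.641, 0.768, 0.001, 0.001]
contact_force: [-0.1, -0.2, -0.4]
width: 0.0368
grip_force: 0.0
```

```bash
python3 look.py w5; python3 - <<'E'
from h import *
m=imaging.camera_model('wrist');t=cv2.imread('pics/w5.png')[:,:,::-1].copy()
im=imaging.read_camera('top'); mt=imaging.camera_model('top')
cv2.imwrite('pics/t5.png',im[:,:,::-1])
q=big(mask(t[:,:],'yellow'));print(cv2.boundingRect(q))
E
```

```text
t 8.0 s,lat,z 0.539 -0.0348 0.1926 [-0.1 -0.2 -0.4] 0.036756242578828736 0.0
(21, 28, 19, 27)
```

View pics/w5.png

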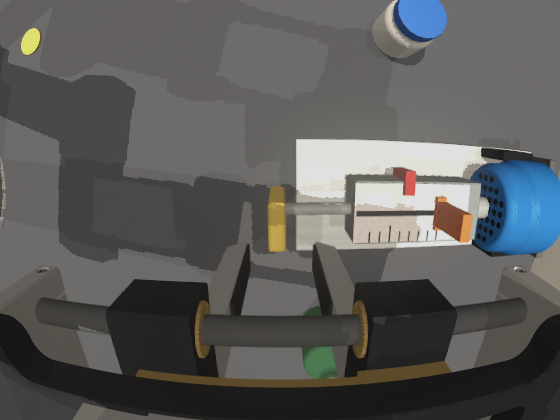

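The paddle is at (277,220), lying between the open fingers at (240,265) and (322,265), about 3 mm to the left of centre. I'll shift, go down and grip.

send_rows:
  deltas: "0 -3 0 0 0 0;0 0 20 0 0 0;0 0 25 0 0 0;0 0 25 0 0 0;0 0 20 0 0 0;0 0 8 0 0 0;0 0 0 0 0 0;0 0 0 0 0 0"

```text
t: 8.9
eef_pos: [0.5329, 0.0614, 0.0951]
tool_rot: [0.641, 0.768, 0.0, 0.0]
contact_force: [0.4, 0.3, 0.4]
width: 0.0598
grip_force: 0.0
```

send_rows:
  deltas: "0 0 0 0 0 0;0 0 0 0 0 0;0 0 0 0 0 0;0 0 0 0 0 0;0 0 0 0 0 0;0 0 0 0 0 0;0 0 0 0 0 0"
  gripper: 8

```text
t: 9.6
eef_pos: [0.5334, 0.0616, 0.0945]
tool_rot: [0.641, 0.768, 0.001, 0.001]
contact_force: [3.7, 1.0, -1.4]
width: 0.0139
grip_force: 30.0
```

send_rows:
  deltas: "0 -3 0 0 0 0;0 -4 0 0 0 0;0 -4 0 0 0 0;0 -4 0 0 0 0;0 -4 0 0 0 0;0 -4 0 0 0 0;0 -4 0 0 0 0;0 -2 0 0 0 0"

```text
t: 10.4
eef_pos: [0.5075, 0.0566, 0.0945]
tool_rot: [0.641, 0.768, 0.003, 0.003]
contact_force: [10.6, 1.9, -7.6]
width: 0.0141
grip_force: 30.0
```

send_rows:
  deltas: "0 0 0 0 0 0;0 0 0 0 0 0"

```text
t: 10.6
eef_pos: [0.5072, 0.0565, 0.0945]
tool_rot: [0.641, 0.768, 0.002, 0.002]
contact_force: [9.0, 1.6, -6.9]
width: 0.0136
grip_force: 30.0
```

```bash
python3 look.py w6
python3 -c "
import cv2;im=cv2.imread('pics/w6.png');cv2.imwrite('pics/w6c.png',cv2.resize(im[170:290,300:460],None,fx=5,fy=5,interpolation=cv2.INTER_CUBIC))"
```

```text
t 10.6 s,lat,z 0.5092 -0.0351 0.0945 [ 9.   1.6 -6.9] 0.013634421440514799 30.025888681411743
```

View pics/w6c.png

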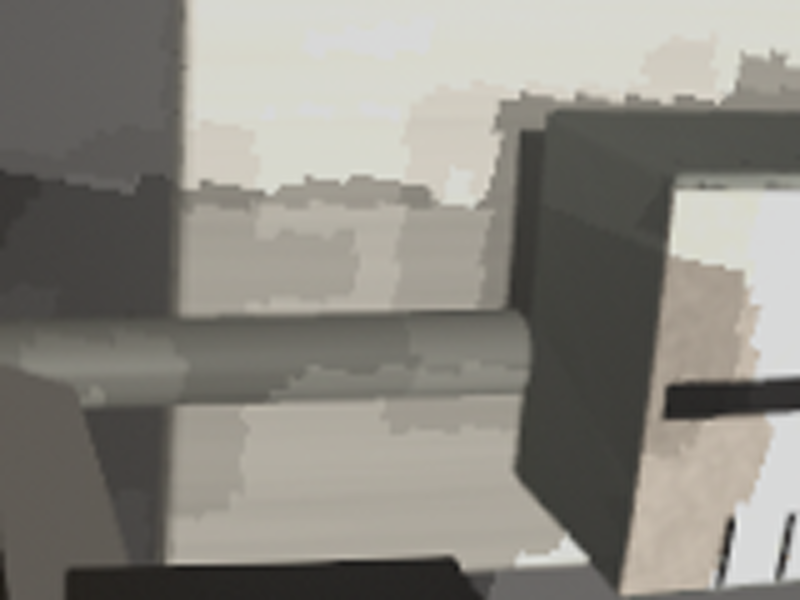

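That crop missed the pointer: it shows only the rod and the housing front. I'll measure numerically from masks instead.

```bash
cat > lev.py <<'E'
from h import *
import sys
# camera model by fixed mount on tool
def wm(p,q):
    m=imaging.camera_model('wrist'); s=bot.read_state(); T=R.from_quat(s['tool_rot']).inv()
    off=T.apply(m['eye']-s['eef_pos']); rr=T*R.from_quat(m['rotation']); Q=R.from_quat(q)
    m['eye']=np.array(p)+Q.apply(off); m['rotation']=(Q*rr).as_quat(); return m
def meas(im,m,verbose=True):
    h=cv2.cvtColor(im,cv2.COLOR_RGB2HSV)
    out={}
    for c,lo,hi in(('o',6,18),('r',174,183)):
        hh=h[...,0].astype(int); hh=np.where((c=='r')&(hh<90),hh+180,hh)
        k=((hh>=lo)&(hh<=hi)&(h[...,1]>120)&(h[...,2]>50)).astype(np.uint8)*255
        k[280:]=0; k[:150]=0; k[:,:235]=0
        q=big(k); x,y,w,hg=cv2.boundingRect(q); b=k[y:y+hg]
        if verbose: print(c,(x,y,w,hg))
        rows=range(y+1,y+7) if c=='o' else range(y+hg-12,y+hg-1)
        for r in rows:
            X=np.nonzero(k[r,x:x+w])[0]+x
            P=onplane(m,[(X.min()-.5,r),(X.max()+.5,r)],.0975,True)@np.c_[[.9839,.1788,0],[-.1788,.9839,0]]
            print(c,r,X.min(),X.max(),(P*1000).round(1).tolist())
E
python3 - <<'E'
from lev import *
f=lambda n:cv2.imread(f'pics/{n}.png')[:,:,::-1].copy()
print('w4');meas(f('w4'),wm([.6689,.0861,.1125],[.641,.768,-.002,-.001]))
print('w6');meas(f('w6'),imaging.camera_model('wrist'))
E
```

```text
w4
o (300, 220, 26, 60)
o 221 301 315 [[685.5, -17.5], [694.9, -17.5]]
o 222 301 315 [[685.5, -18.2], [694.9, -18.2]]
o 223 301 315 [[685.5, -18.8], [694.9, -18.8]]
o 224 301 315 [[685.5, -19.5], [694.9, -19.5]]
o 225 301 315 [[685.5, -20.1], [694.9, -20.1]]
o 226 301 315 [[685.6, -20.8], [695.0, -20.8]]
r (243, 181, 18, 37)
r 206 245 259 [[650.9, -8.0], [660.2, -8.0]]
r 207 245 259 [[650.9, -8.7], [660.2, -8.7]]
r 208 245 259 [[650.9, -9.3], [660.2, -9.3]]
r 209 245 260 [[650.9, -9.9], [660.8, -9.9]]
r 210 245 260 [[650.9, -10.6], [660.8, -10.6]]
r 211 245 260 [[650.9, -11.2], [660.8, -11.2]]
r 212 245 260 [[650.8, -11.8], [660.8, -11.8]]
r 213 245 260 [[650.8, -12.5], [660.8, -12.5]]
r 214 245 260 [[650.8, -13.1], [660.7, -13.1]]
r 215 245 260 [[650.8, -13.8], [660.7, -13.7]]
r 216 245 260 [[650.8, -14.4], [660.7, -14.4]]
w6
o (492, 225, 66, 55)
o 226 499 511 [[655.4, -17.1], [668.0, -17.3]]
o 227 499 512 [[655.6, -17.8], [669.2, -18.0]]
o 228 499 511 [[655.7, -18.5], [668.3, -18.7]]
o 229 498 511 [[655.0, -19.2], [668.5, -19.5]]
o 230 498 511 [[655.1, -19.9], [668.7, -20.2]]
o 231 498 511 [[655.3, -20.6], [668.9, -20.9]]
r (470, 184, 39, 40)
r 212 492 505 [[647.1, -7.4], [660.0, -7.4]]
r 213 492 505 [[647.2, -8.1], [660.1, -8.0]]
r 214 492 505 [[647.4, -8.7], [660.3, -8.7]]
r 215 492 505 [[647.5, -9.4], [660.4, -9.4]]
r 216 491 505 [[646.7, -10.1], [660.5, -10.1]]
r 217 491 505 [[646.9, -10.8], [660.7, -10.8]]
r 218 491 504 [[647.0, -11.5], [659.9, -11.5]]
r 219 491 504 [[647.1, -12.1], [660.0, -12.2]]
r 220 490 504 [[646.4, -12.8], [660.2, -12.9]]
r 221 490 504 [[646.5, -13.5], [660.3, -13.6]]
r 222 491 504 [[647.5, -14.2], [660.5, -14.3]]
```

send_rows:
  deltas: "0 -2 0 0 0 0;0 -2 0 0 0 0;0 -2 0 0 0 0;0 -1 0 0 0 0;0 0 0 0 0 0;0 0 0 0 0 0"

```text
t: 11.25
eef_pos: [0.5012, 0.0554, 0.0945]
tool_rot: [0.641, 0.768, 0.003, 0.003]
contact_force: [10.5, 2.6, -7.6]
width: 0.0141
grip_force: 30.0
```

```bash
python3 look.py w7; cat > sub.py <<'E'
from lev import *
def edges(im,m,rows,z,win,sign):  # subpixel left/right colour edges from red-minus-blue step
    g=im[...,0].astype(float)-im[...,2]; res=[]
    for r in rows:
        v=g[r,win[0]:win[1]]; t=(v.max()+np.median(np.sort(v)[:4]))/2; i=np.nonzero(v>t)[0]; a,b=i.min(),i.max()
        L=a-1+(t-v[a-1])/(v[a]-v[a-1]); Rr=b+(v[b]-t)/(v[b]-v[b+1])
        res.append((L+win[0],Rr+win[0]))
    res=np.array(res); P=[onplane(m,np.c_[res[:,j],rows],z,True)@[.9839,.1788,0]*1000 for j in(0,1)]
    return np.median(res,0).round(2),np.median(P,1).round(2),np.std(P,1).round(2)
E
python3 - <<'E'
from sub import *
f=lambda n:cv2.imread(f'pics/{n}.png')[:,:,::-1].copy()
m4=wm([.6689,.0861,.1125],[.641,.768,-.002,-.001]);i4=f('w4')
print(edges(i4,m4,np.arange(221,226),.0975,(292,326),1),edges(i4,m4,np.arange(205,217),.0975,(236,270),1))
i7=f('w7');m7=imaging.camera_model('wrist');meas(i7,m7)
E
```

```text
t 11.25 s,lat,z 0.5031 -0.0351 0.0945 [10.5  2.6 -7.6] 0.014070678073348431 30.03817230463028
(array([300.31, 316.24]), array([685.4 , 695.35]), array([0.01, 0.02])) (array([244.11, 260.26]), array([650.6 , 660.64]), array([0.09, 0.07]))
o (492, 225, 65, 55)
o 226 499 511 [[649.5, -17.2], [662.1, -17.5]]
o 227 499 511 [[649.7, -17.9], [662.3, -18.2]]
o 228 498 511 [[648.9, -18.6], [662.5, -18.9]]
o 229 498 511 [[649.1, -19.3], [662.7, -19.6]]
o 230 498 511 [[649.2, -20.1], [662.8, -20.4]]
o 231 498 511 [[649.4, -20.8], [663.0, -21.1]]
r (476, 184, 39, 40)
r 212 498 511 [[646.6, -7.5], [659.9, -7.5]]
r 213 498 511 [[646.8, -8.2], [660.1, -8.2]]
r 214 498 511 [[646.9, -8.9], [660.2, -8.9]]
r 215 498 511 [[647.0, -9.6], [660.4, -9.6]]
r 216 497 511 [[646.2, -10.3], [660.5, -10.3]]
r 217 497 511 [[646.4, -11.0], [660.7, -11.0]]
r 218 497 511 [[646.5, -11.6], [660.8, -11.7]]
r 219 497 510 [[646.7, -12.3], [660.0, -12.4]]
r 220 497 510 [[646.8, -13.0], [660.2, -13.2]]
r 221 497 510 [[646.9, -13.7], [660.3, -13.9]]
r 222 498 510 [[648.0, -14.4], [660.5, -14.6]]
```

send_rows:
  deltas: "0 -1 0 0 0 0;0 -1 0 0 0 0;0 -0.5 0 0 0 0;0 0 0 0 0 0;0 0 0 0 0 0"

```text
t: 11.8
eef_pos: [0.4991, 0.055, 0.0945]
tool_rot: [0.641, 0.768, 0.003, 0.003]
contact_force: [11.8, 1.5, -8.7]
width: 0.0137
grip_force: 30.0
```

```bash
python3 look.py w8; cat > cmp.py <<'E'
from sub import *
import sys
i=cv2.imread(f'pics/{sys.argv[1]}.png')[:,:,::-1].copy();m=imaging.camera_model('wrist')
print('pointer',edges(i,m,np.arange(226,231),.0975,(488,524),1));print('clip',edges(i,m,np.arange(209,222),.0975,(484,524),1))
E
python3 cmp.py w7; python3 cmp.py w8
```

```text
t 11.8 s,lat,z 0.5009 -0.0352 0.0945 [11.8  1.5 -8.7] 0.013693472262199963 30.043538510799408
pointer (array([498.57, 511.76]), array([647.87, 660.74]), array([0.97, 0.09]))
clip (array([500.62, 511.62]), array([647.84, 658.34]), array([0.17, 0.16]))
pointer (array([498.  , 511.61]), array([647.65, 660.62]), array([0.22, 0.16]))
clip (array([502.83, 513.55]), array([649.9 , 660.44]), array([0.12, 0.13]))
```

send_rows:
  deltas: "0 -0.3 0 0 0 0;0 0 0 0 0 0;0 0 0 0 0 0;0 0 0 0 0 0;0 0 0 0 0 0;0 0 0 0 0 0;0 0 0 0 0 0;0 0 0 0 0 0"

```text
t: 12.65
eef_pos: [0.4989, 0.0549, 0.0945]
tool_rot: [0.641, 0.768, 0.003, 0.003]
contact_force: [12.5, 2.6, -9.9]
width: 0.0141
grip_force: 30.0
```

```bash
python3 look.py w9; python3 cmp.py w9; python3 -c "
import cv2;im=cv2.imread('pics/w9.png');cv2.imwrite('pics/w9c.png',cv2.resize(im[165:295,430:560],None,fx=4.5,fy=4.5,interpolation=cv2.INTER_CUBIC))"
```

```text
t 12.65 s,lat,z 0.5007 -0.0352 0.0945 [12.5  2.6 -9.9] 0.014082688726513984 30.045050382614136
pointer (array([498.89, 511.61]), array([647.68, 660.45]), array([1.27, 0.16]))
clip (array([503.13, 513.62]), array([649.86, 660.45]), array([0.15, 0.13]))
```

View pics/w9c.png

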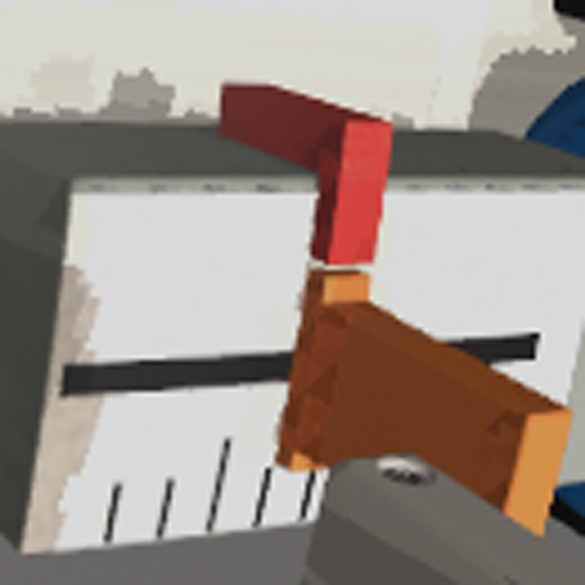

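send_rows:
  deltas: "0 0 0 0 0 0;0 0 0 0 0 0;0 0 0 0 0 0;0 0 0 0 0 0;0 0 0 0 0 0;0 0 0 0 0 0;0 0 0 0 0 0;0 0 0 0 0 0"

```text
t: 13.5
eef_pos: [0.4989, 0.0549, 0.0945]
tool_rot: [0.641, 0.768, 0.003, 0.003]
contact_force: [12.1, 2.0, -9.2]
width: 0.0141
grip_force: 30.0
```

The crop shows the foot's edges (325-368) continuing the slanted edges of the clip (328-375), and the right edges agree within 0.1 mm. So it is level, and it has been held for over 1.5 s. Now I ease the handle home.

send_rows:
  deltas: "0 1 0 0 0 0;0 2 0 0 0 0;0 3 0 0 0 0;0 3 0 0 0 0;0 3 0 0 0 0;0 3 0 0 0 0;0 3 0 0 0 0;0 3 0 0 0 0"

```text
t: 14.3
eef_pos: [0.5173, 0.0585, 0.0945]
tool_rot: [0.641, 0.768, 0.002, 0.002]
contact_force: [7.1, 2.2, -3.6]
width: 0.0137
grip_force: 30.0
```

send_rows:
  deltas: "0 3 0 0 0 0;0 3 0 0 0 0;0 3 0 0 0 0;0 3 0 0 0 0;0 2 0 0 0 0;0 2 0 0 0 0;0 1 0 0 0 0;0 0 0 0 0 0"

```text
t: 15.1
eef_pos: [0.5318, 0.0613, 0.0945]
tool_rot: [0.641, 0.768, 0.0, 0.0]
contact_force: [5.0, 1.0, -2.5]
width: 0.0137
grip_force: 30.0
```

send_rows:
  deltas: "0 0.5 0 0 0 0;0 0.5 0 0 0 0;0 0 0 0 0 0;0 0 0 0 0 0"

```text
t: 15.5
eef_pos: [0.5324, 0.0614, 0.0946]
tool_rot: [0.641, 0.768, 0.0, 0.0]
contact_force: [3.6, 1.2, -2.2]
width: 0.0139
grip_force: 30.0
```

send_rows:
  deltas: "0 0.5 0 0 0 0;0 0.5 0 0 0 0;0 0 0 0 0 0;0 0 0 0 0 0"

```text
t: 15.9
eef_pos: [0.5333, 0.0616, 0.0945]
tool_rot: [0.641, 0.768, -0.0, 0.0]
contact_force: [3.8, 1.2, -0.9]
width: 0.0139
grip_force: 30.0
```

send_rows:
  deltas: "0 0.5 0 0 0 0;0 0.5 0 0 0 0;0 0 0 0 0 0;0 0 0 0 0 0"

```text
t: 16.3
eef_pos: [0.5333, 0.0616, 0.0945]
tool_rot: [0.641, 0.768, -0.001, -0.001]
contact_force: [-1.1, -0.6, 2.7]
width: 0.0141
grip_force: 30.0
```

The handle is on its stop: the position no longer changes and the force has reversed. Releasing and lifting.

send_rows:
  deltas: "0 0 0 0 0 0;0 0 0 0 0 0;0 0 0 0 0 0;0 0 0 0 0 0;0 0 0 0 0 0;0 0 0 0 0 0"
  gripper: 50

```text
t: 16.9
eef_pos: [0.5342, 0.0618, 0.0944]
tool_rot: [0.641, 0.768, -0.0, -0.0]
contact_force: [-0.6, -0.8, 0.3]
width: 0.0501
grip_force: 0.0
```

send_rows:
  deltas: "0 0 -8 0 0 0;0 0 -20 0 0 0;0 0 -25 0 0 0;0 0 -25 0 0 0;0 0 -15 0 0 0;0 30 0 0 0 0;0 30 0 0 0 0;0 25 0 0 0 0"

```text
t: 17.7
eef_pos: [0.6195, 0.0772, 0.1886]
tool_rot: [0.641, 0.768, 0.001, 0.001]
contact_force: [-0.2, -0.5, 0.3]
width: 0.0498
grip_force: 0.0
```

send_rows:
  deltas: "0 10 0 0 0 0;0 0 0 0 0 0;0 0 0 0 0 0;0 0 0 0 0 0"

```text
t: 18.1
eef_pos: [0.6264, 0.0786, 0.1876]
tool_rot: [0.641, 0.768, -0.0, -0.0]
contact_force: [0.1, 0.0, 0.0]
width: 0.0502
grip_force: 0.0
```

```bash
python3 look.py w10; python3 - <<'E'
from sub import *
i=cv2.imread('pics/w10.png')[:,:,::-1].copy();m=imaging.camera_model('wrist');meas(i,m)
t=imaging.read_camera('top');mt=imaging.camera_model('top')
k=np.zeros(t.shape[:2],np.uint8);k[250:300,230:290]=mask(t[250:300,230:290],'yellow');q=big(k)
if q is not None: r=cv2.minAreaRect(q);print('paddle',r[0],r[1],onplane(mt,[r[0]],.135))
h=cv2.imread('pics/top0.png')
for n,b in(('jar',(190,250,100,170)),('cowl+bottle',(130,250,315,385))): print(n,'mean abs diff',np.abs(t[b[0]:b[1],b[2]:b[3],::-1].astype(int)-h[b[0]:b[1],b[2]:b[3]]).mean())
E
```

```text
t 18.1 s,lat,z 0.6304 -0.0346 0.1876 [0.1 0.  0. ] 0.050183185395194056 0.0
o (306, 197, 18, 51)
o 198 306 316 [[651.3, -18.0], [660.7, -18.0]]
o 199 306 316 [[651.3, -18.9], [660.7, -18.8]]
o 200 306 316 [[651.3, -19.7], [660.7, -19.7]]
o 201 306 316 [[651.3, -20.6], [660.7, -20.6]]
o 202 306 316 [[651.3, -21.5], [660.7, -21.4]]
o 203 306 316 [[651.4, -22.3], [660.8, -22.3]]
r (305, 169, 13, 27)
r 184 306 316 [[651.1, -6.0], [660.4, -5.9]]
r 185 306 316 [[651.1, -6.8], [660.4, -6.8]]
r 186 306 316 [[651.1, -7.7], [660.4, -7.6]]
r 187 306 316 [[651.1, -8.6], [660.4, -8.5]]
r 188 305 316 [[650.3, -9.4], [660.4, -9.3]]
r 189 306 316 [[651.1, -10.3], [660.5, -10.2]]
r 190 306 316 [[651.2, -11.1], [660.5, -11.1]]
r 191 306 316 [[651.2, -12.0], [660.5, -11.9]]
r 192 306 316 [[651.2, -12.8], [660.5, -12.8]]
r 193 306 316 [[651.2, -13.7], [660.5, -13.6]]
r 194 306 316 [[651.2, -14.5], [660.6, -14.5]]
jar mean abs diff 49.76436507936508
cowl+bottle mean abs diff 17.671626984126984
```

From directly above, the pointer and clip edges agree within 0.2 mm and the clip is where it was. The tool is clear of everything, so I'm handing in.

```bash
python3 -c "
from cell import ticket
print(ticket.sign_off())"
```

```text
the job is handed in; nothing more can be done
None
```

The job is handed in at about 18 s: the pointer was pushed to its zero stop, then drawn level with the red clip (within about 0.2 mm), held over 1.5 s, and the handle was eased home and released; the clip did not move, and I did not re-check the cowl, jar and bottle at the end because the final top-camera comparison was inconclusive, though the arm passed well above them.

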